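# Clip a grooved bar into the marking-out jig

### The arm

A 6-joint arm with a two-finger parallel gripper is mounted at the origin on the work surface; the furniture and walls round the work are solid. World frame = base frame: x ahead of the robot, y to its left, z up, the work surface at z = 0. Lengths are in m, angles in rad, forces in N, time in s.
With the tool pointing down it reaches from about 0.25 to 0.775 m from the base axis. Payload 4 kg.
Tool frame: the origin (TCP) lies midway between the tips of the shut fingers; the grasp point (between the pads) lies 19 mm behind it (robot.tcp_to_grasp is the distance from the TCP to the grasp point, in m); x points along the fingers, y is the direction in which the jaws open and shut, and the axes are right-handed (so a half turn about x gives the same grasp; the last joint's range is limited). The gripper opens to 94 mm and grips with 3 to 60 N. Pads are 16 mm wide; open, the fingers measure 119 mm over their backs; the gripper's body (75 mm by 177 mm) begins 78 mm behind the grasp point.
Start: joints at [1.055, 0.087, 1.371, -0, 1.684, -0.103], TCP at [0.221, 0.504, 0.206] pointing down, gripper open.
Joint ranges: [-3.1, 3.1], [-0.76, 2.03], [0.27, 2.55], [-1.08, 4.22], [0.17, 2.65], [-2.57, 2.57]. Speed limits (rad/s): [2.79, 2.79, 3.14, 3.14, 3.14, 3.14].

### API

Orientations are given as [roll, pitch, yaw] about the fixed x, y, z axes, in that order (R = Rz(yaw) Ry(pitch) Rx(roll)).
In Python, from bench import robot gives the robot as it stands.
- The arm moves only by the tool send_rows, never from a script. Its argument "increments" is a list of rows, each a list of 5 numbers: the opening, from -1 (shut) to 1 (fully open), so that 0 is half open, then the shift along the tool's x, y, z in m, then the turn about the tool's x in rad. In form: [[hand, tx, ty, tz, roll], ...]. A call has 1 to 5 rows; each row is the pose to reach, as a shift and turn from the pose commanded when the call began, along the tool's axes at that moment; what a row does not reach only later rows make up. A row lasts 1/12 s, in which the tool goes at most 41.7 mm and 7.16 degrees, less where a joint would pass 70% of its speed; a pose out of reach is approached as far as the arm can. A call with a gripper value outside its range is refused whole. The fingers move at their own pace and stop on an object; the grip force is fixed at half the most. Time passes only in rows, so rows that repeat a pose let the fingers close. It gives the time, the measured TCP pose, the force and the opening at its end, in the units of the state.
- robot.get_obs(): the state, without advancing time (a new reading comes with each control period).
- robot.snapshot(name): name is "side" or "top"; returns a dict with "image" (400x640x3 uint8, red, green, blue), "intrinsics" (3x3 intrinsics, pixels), "world_from_camera" (4x4, takes a point from camera to world coordinates). Camera axes: x right, y down, z forward; pixel columns grow to the right and rows downward; lengths in m; the calibration is good to about 2 mm. A picture is of the moment at which its call begins. There is no depth.
- robot.close_job(): hands the job in, once; it reports no verdict.
The state is a dict: "time": time; "joint_positions": joint angles; "qvel": joint speeds; "joint_torque": joint torques, N m; "tool_pos": TCP position; "ee_rot": TCP orientation; "wrist_force": force on the tool from outside, world axes, zero at the start; "wrist_torque": the same for the moment, N m; "width": finger opening in m.
Only numpy, scipy, OpenCV 4.12 (cv2) and the standard library are available. Lean on these libraries where they do the work, as an engineer would, in place of code of your own. Each camera call takes 0.05 s, during which the arm holds its last target.

### The job

Pick up the flat steel bar that has a bright machined groove across its top near each end (not the plain flat offcut) and lay it flat on the marking-out jig between the scribed lines. Slide it lengthwise under the two sprung clips towards the end stop, so that they ride up over its end and snap down into the groove, then let go of it.

Things in the scene. Friction and masses are not known exactly. Their poses are not given: they have to be found in the camera images.
- grooved_bar: Grey steel bar 140 (x) x 36 (y) x 10 mm high, 0.2-0.42 kg, lying grooves up; origin: centre of underside. Two bright machined grooves cross its top, 24 mm long, 4 deep, centred 45 mm from the middle, leaving a 13 mm land at each end; same either way round. Grip it across the 36 mm at the middle. A plain rusty flat offcut without grooves, 122 x 40 x 10 mm, lies near: not wanted.
- jig: Fixed grey steel plate 240 (x) x 110 (y) x 12 mm with two clips at its +x end; origin: centre of underside; the bar slides in along +x (roughly to the robot's left). Lane lines at y = +/-21 mm. Stop face at x = 75, 8 mm high. Bar home: its middle at x = 5, y = 0, flat on the plate, noses in its front groove (up to 8 mm short still holds). Laid with its middle at x = -55 it is clear of the clips.
- clip_left (a joint): Clip on the jig's +y side (leaf 14 mm wide at y = 11 mm): pivot at jig x = 105, reaches back over the stop to a round nose at x = 50, 5 mm above the plate at rest, with a lip turned up at 25 degrees to x = 28. All clip parts are under 35 mm above the bench. Value in rad, up is positive: 0 at rest on the empty plate, about 0.09 on the bar's full height, 0.02 down in a groove.
- clip_right (a joint): The same clip on the jig's -y side (y = -11 mm). Each is smooth (as is the plate) and sprung down with about 3 N at its nose, 55 mm from the pivot; pushing the bar under both takes about 5 to 12 N.

How it is judged:
On the way:
1. both clips have ridden up onto the end of the bar (value of joint each of clip_left, clip_right above 0.06 rad and contact force between jig and grooved_bar above 0.3 N), for 0.02 s.
At the end, for the whole second after the job is handed in: The grooved bar lies flat on the jig's stage (underside within 4 mm of it), between the lines (within 12 mm sideways and 10 degrees), its middle at x = -7 to +15 mm in the jig, both clips down in its groove (each joint between 0.005 and 0.045), at rest and released (x of grooved_bar in the frame of jig between -0.007 and 0.015 m and y of grooved_bar in the frame of jig between -0.012 and 0.012 m and z of grooved_bar in the frame of jig between 0.009 and 0.016 m and angle between the x axis of grooved_bar and the x axis of jig, either way round below 0.175 rad and angle between grooved_bar's own z axis and vertical below 0.1 rad and value of joint clip_left between 0.005 and 0.045 rad and value of joint clip_right between 0.005 and 0.045 rad and linear speed of grooved_bar below 0.02 m/s); the robot touches nothing.
It also fails if it takes over 35 s, if anything falls off the work surface, if the arm or the gripper's body presses on something with over 40 N, if the wrist force passes 120 N, or if a joint passes its speed limit or range.

## Working session

There is one attempt and no reset: what is moved stays moved. The work goes in short steps, Python scripts to look and compute and a tool call to move; the robot and the scene stay as the last step left them, time stands still between calls to the robot, and variables do not carry over. Pictures are saved under pics/ and viewed, and the job is handed in when it is done.

Besides the shell and the picture viewer there is one more tool, called after "Emit:" in YAML: its name, and indented under it one key for each argument. send_rows: Moves the arm, as the interface text tells. Its arguments: {"type":"object","properties":{"increments":{"type":"array"}},"required":["increments"]}

```bash
mkdir -p pics; ls; python3 - <<'E'
from bench import robot
import cv2,numpy as np
print(robot.get_obs())
for n in ("side","top"):
    s=robot.snapshot(n); cv2.imwrite(f"pics/{n}0.png",s["image"][:,:,::-1])
    np.savez(f"{n}0.npz",**s)
    print(n,s["intrinsics"],s["world_from_camera"])
E
```

```text
pics
{'time': 0.0, 'joint_positions': array([ 1.05490543e+00,  8.79661528e-02,  1.37223111e+00, -3.16183811e-05,
        1.68357631e+00, -1.03107255e-01]), 'qvel': array([ 0.00144319,  0.00020805, -0.0016317 ,  0.0001004 ,  0.00064501,
        0.00111157]), 'joint_torque': array([ 7.98518213e-04, -3.40178132e+01, -3.02431798e+01,  7.19336816e-02,
        3.29014950e-02, -1.55703688e-04]), 'tool_pos': array([0.22039056, 0.50332752, 0.20430981]), 'ee_rot': array([-1.65949542,  1.56861518, -2.07228259]), 'wrist_force': array([ 0.58563461, -0.18980381, -0.24391607]), 'wrist_torque': array([-0.0142546 , -0.04672621,  0.02520773]), 'width': 0.0940982984377073}
side [[375.93244437   0.         317.04382884]
 [  0.         375.93244437 200.19481516]
 [  0.           0.           1.        ]] [[ 0.81838214 -0.31685189  0.47943253  0.01222909]
 [-0.57460358 -0.43806921  0.69132199 -0.59691912]
 [-0.00902205 -0.84124922 -0.54057224  0.5362815 ]
 [ 0.          0.          0.          1.        ]]
top [[363.12758458   0.         320.10236799]
 [  0.         363.12758458 197.18700646]
 [  0.           0.           1.        ]] [[-9.47376491e-03 -9.87068584e-01  1.60018308e-01  3.20346085e-01]
 [-9.99953888e-01  9.60316524e-03  3.53375877e-05  1.41256881e-02]
 [-1.57156288e-03 -1.60010594e-01 -9.87114046e-01  9.13363168e-01]
 [ 0.00000000e+00  0.00000000e+00  0.00000000e+00  1.00000000e+00]]
```

View pics/top0.png

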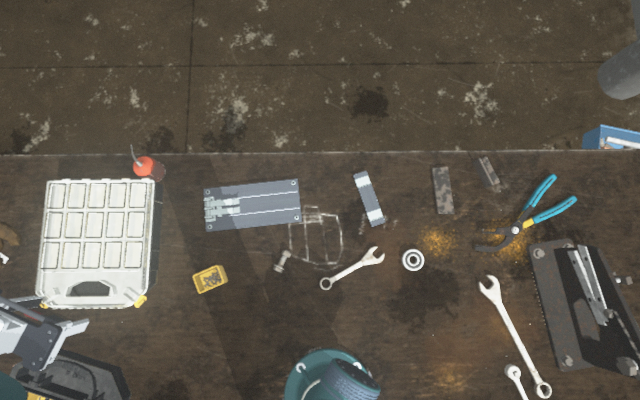

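View pics/side0.png

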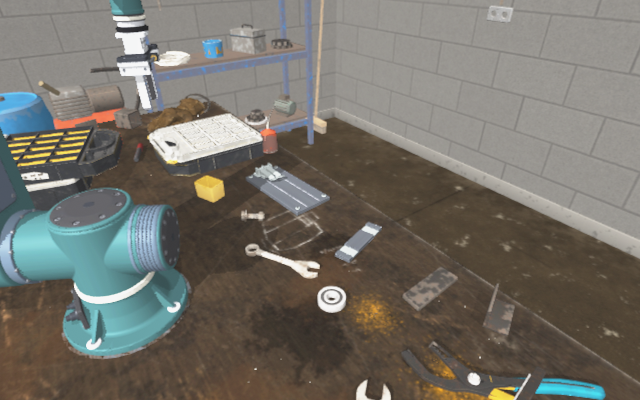

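The top view shows the jig at about cols 204–300, rows 179–231, with its clips at the left end. The grooved bar is near (369,199) with bright bands, and the rusty offcut is near (443,190). I'll enlarge both.

```bash
python3 - <<'E'
import cv2,numpy as np
t=np.load("top0.npz")["image"][:,:,::-1]; s=np.load("side0.npz")["image"][:,:,::-1]
cv2.imwrite("pics/t_z.png",cv2.resize(t[165:245,195:395],None,fx=4,fy=4,interpolation=cv2.INTER_CUBIC))
cv2.imwrite("pics/s_z.png",cv2.resize(s[150:270,235:395],None,fx=5,fy=5,interpolation=cv2.INTER_CUBIC))
E
```

```text
(no output)
```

View pics/t_z.png

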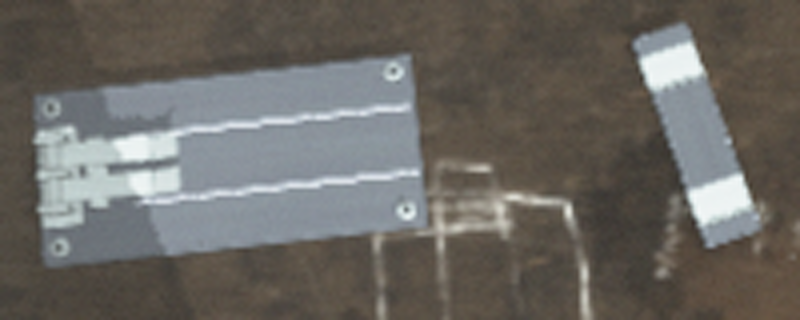

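View pics/s_z.png

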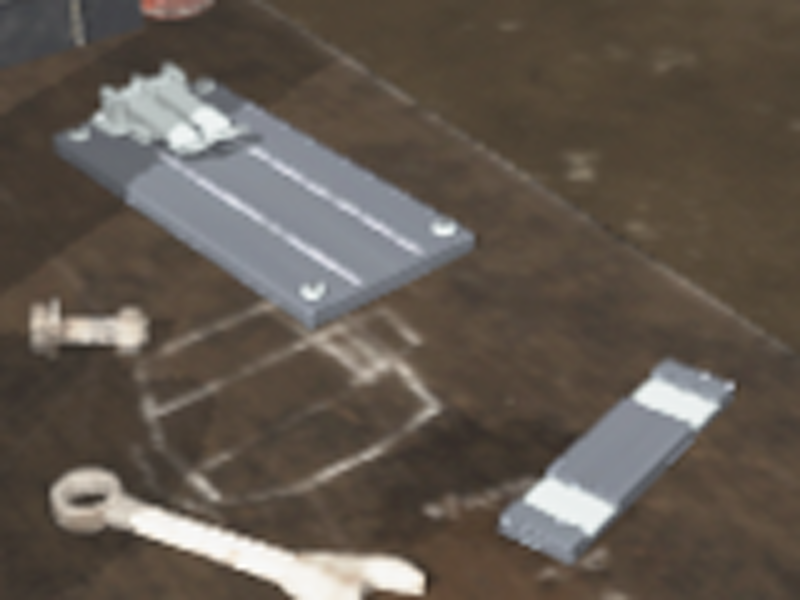

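```bash
cat > h.py <<'E'
import numpy as np,cv2
def cam(n):
    d=np.load(n+".npz");K=d["intrinsics"];T=d["world_from_camera"];return K,T
def zt(p,o,f): return np.array(o)+(np.array(p,float)+.5)/f-.5
def tri(pt,ps,a="top0",b="side0"):
    P=[]
    for n in(a,b):
        K,T=cam(n);P.append(K@np.linalg.inv(T)[:3])
    X=cv2.triangulatePoints(P[0],P[1],pt.reshape(2,1).astype(float),ps.reshape(2,1).astype(float));X=(X[:3]/X[3]).ravel()
    r=[]
    for p,q in((P[0],pt),(P[1],ps)):
        u=p@np.r_[X,1];r.append(np.linalg.norm(u[:2]/u[2]-q))
    return X,r
def onz(p,z,n):
    K,T=cam(n);d=T[:3,:3]@np.linalg.solve(K,[p[0],p[1],1]);o=T[:3,3];return o+d*(z-o[2])/d[2]
E
python3 - <<'E'
from h import *
np.set_printoptions(precision=4,suppress=True)
T=lambda p:zt(p,(195,165),4); S=lambda p:zt(p,(235,150),5)
for nm,L,z in(("jig",[((410,55),(472,235)),((427,227),(312,312)),((45,267),(55,140))],.012),
 ("bar",[((633,42),(668,360)),((688,22),(735,385)),((762,232),(580,545)),((708,250),(500,518))],.01)):
    for a,b in L:
        X,r=tri(T(a),S(b));print(nm,X,np.array(r),onz(T(a),z,"top0"),onz(S(b),z,"side0"))
print("jig4",onz(T((37,95)),.012,"top0"))
# bands: centres
for a,b in [((671,66),(675,402)),((722,200),(570,505))]:
    X,r=tri(T(a),S(b));print("band",X,np.array(r),onz(T(a),.008,"top0"),onz(S(b),.008,"side0"))
E
```

```text
jig [0.5154 0.0724 0.0096] [0.2157 0.1946] [0.5154 0.072  0.012 ] [0.5126 0.0695 0.012 ]
jig [0.4069 0.061  0.0103] [0.3518 0.3318] [0.406  0.0613 0.012 ] [0.4063 0.0585 0.012 ]
jig [0.3839 0.2996 0.0069] [0.0642 0.0521] [0.3834 0.298  0.012 ] [0.3805 0.2909 0.012 ]
bar [ 0.5239 -0.0704  0.0086] [0.3361 0.335 ] [ 0.5229 -0.0698  0.01  ] [ 0.5234 -0.072   0.01  ]
bar [ 0.5355 -0.1051  0.01  ] [0.027  0.0275] [ 0.5356 -0.1052  0.01  ] [ 0.5354 -0.1051  0.01  ]
bar [ 0.4033 -0.1486  0.0107] [1.1165 1.244 ] [ 0.401  -0.1472  0.01  ] [ 0.4063 -0.149   0.01  ]
bar [ 0.3907 -0.1138  0.0078] [0.2048 0.2234] [ 0.3901 -0.1132  0.01  ] [ 0.3896 -0.116   0.01  ]
jig4 [0.4919 0.3075 0.012 ]
band [ 0.5082 -0.0942  0.0054] [0.079  0.0809] [ 0.5075 -0.0938  0.008 ] [ 0.506  -0.0967  0.008 ]
band [ 0.4217 -0.1236  0.0064] [0.0282 0.0306] [ 0.4215 -0.1233  0.008 ] [ 0.4206 -0.125   0.008 ]
```

```bash
cat >> h.py <<'E'
from scipy.spatial.transform import Rotation as Ro
def step(robot,tgt,jaw=None):
    o=robot.get_obs();R=Ro.from_euler("xyz",o["ee_rot"]).as_matrix()
    np.set_printoptions(precision=4,suppress=True)
    y=np.degrees(np.arctan2(R[1,1],R[0,1]))
    print("t",o["time"],"pos",o["tool_pos"],"toolx",R[:,0],"jaw",y,"q",o["joint_positions"],"F",o["wrist_force"],"w",o["width"])
    print("shift tool",R.T@(np.array(tgt)-o["tool_pos"]))
    if jaw is not None: print("roll options",[ (round(-np.radians((jaw-y+k+540)%360-180),4)) for k in(0,180)])
E
python3 - <<'E'
from bench import robot
from h import *
step(robot,(.463,-.1095,.12),108)
E
```

```text
t 0.1 pos [0.2204 0.5034 0.2044] toolx [-0.001  -0.0018 -1.    ] jaw 66.34836959721518 q [ 1.0549  0.0879  1.3721 -0.      1.6836 -0.1031] F [ 0.491  -0.1638  0.0743] w 0.09375287830443846
shift tool [ 0.0853 -0.4639  0.4681]
roll options [np.float64(-0.727), np.float64(2.4146)]
```

Emit:
send_rows:
  increments:
    - [1, 0, -0.023, 0.023, 0.12]
    - [1, 0, -0.046, 0.046, 0.24]
    - [1, 0, -0.069, 0.069, 0.36]
    - [1, 0, -0.092, 0.092, 0.48]
    - [1, 0, -0.115, 0.115, 0.6]

```text
time: 0.52
tool_pos: [0.2798, 0.3508, 0.2048]
ee_rot: [-1.215, 1.57, -2.233]
wrist_force: [0.8, -0.4, 0.6]
width: 0.0939
```

```bash
python3 - <<'E'
from bench import robot
from h import *
step(robot,(.463,-.1095,.12),-72)
E
```

```text
t 0.5167 pos [0.2798 0.3508 0.2048] toolx [-0.0006 -0.0008 -1.    ] jaw 31.669657949505684 q [ 0.771  -0.14    1.5939 -0.0001  1.6887  0.2183] F [ 0.8106 -0.4397  0.5552] w 0.0939049597378718
shift tool [ 0.0851 -0.0857  0.4879]
roll options [np.float64(1.8094), np.float64(-1.3322)]
```

Emit:
send_rows:
  increments:
    - [1, 0, -0.006, 0.033, 0.12]
    - [1, 0, -0.012, 0.066, 0.24]
    - [1, 0, -0.017, 0.1, 0.36]
    - [1, 0, -0.023, 0.133, 0.48]
    - [1, 0, -0.029, 0.166, 0.6]

```text
time: 0.93
tool_pos: [0.3431, 0.1946, 0.2051]
ee_rot: [-1.252, 1.57, -2.87]
wrist_force: [0.4, -0.5, 0.9]
width: 0.0938
```

```bash
python3 - <<'E'
from bench import robot
from h import *
step(robot,(.463,-.1095,.12),-72)
E
```

```text
t 0.9333 pos [0.3431 0.1946 0.2051] toolx [-0.0003 -0.0001 -1.    ] jaw -2.7226015436622393 q [ 0.3718 -0.2671  1.6979  0.      1.7112  0.4193] F [ 0.401  -0.5056  0.8519] w 0.09375164331822904
shift tool [0.0851 0.1342 0.298 ]
roll options [np.float64(1.2091), np.float64(-1.9325)]
```

Emit:
send_rows:
  increments:
    - [1, 0, 0.013, 0.03, 0.12]
    - [1, 0, 0.027, 0.06, 0.24]
    - [1, 0, 0.04, 0.09, 0.36]
    - [1, 0, 0.054, 0.12, 0.48]
    - [1, 0, 0.067, 0.15, 0.6]

```text
time: 1.35
tool_pos: [0.4038, 0.0419, 0.2051]
ee_rot: [-1.557, 1.57, 2.507]
wrist_force: [0.9, 0.2, -0.5]
width: 0.0937
```

```bash
python3 - <<'E'
from bench import robot
from h import *
step(robot,(.463,-.1095,.12),-72)
E
```

```text
t 1.35 pos [0.4038 0.0419 0.2051] toolx [-0.0003  0.0002 -1.    ] jaw -37.13225701926141 q [-0.0367 -0.2398  1.6766  0.0002  1.7051  0.6114] F [ 0.8783  0.1711 -0.4542] w 0.09370379770723641
shift tool [0.0851 0.1386 0.085 ]
roll options [np.float64(0.6086), np.float64(-2.533)]
```

Emit:
send_rows:
  increments:
    - [1, 0.02, 0.028, 0.017, 0.12]
    - [1, 0.04, 0.056, 0.034, 0.24]
    - [1, 0.06, 0.084, 0.051, 0.36]
    - [1, 0.08, 0.112, 0.068, 0.48]
    - [1, 0.085, 0.138, 0.085, 0.605]

```text
time: 1.77
tool_pos: [0.4613, -0.1082, 0.1162]
ee_rot: [-0.687, 1.564, 2.772]
wrist_force: [0.1, 0.5, 0.2]
width: 0.0941
```

Emit:
send_rows:
  increments:
    - [1, 0, 0, 0, 0]
    - [1, 0, 0, 0, 0]

```text
time: 1.93
tool_pos: [0.4628, -0.108, 0.1192]
ee_rot: [-0.821, 1.568, 2.643]
wrist_force: [-0.8, 0.2, -0.6]
width: 0.0941
```

```bash
python3 - <<'E'
from bench import robot
from h import *
step(robot,(.463,-.1095,.02),-72)
for n in ("side","top"):
    s=robot.snapshot(n); np.savez(f"{n}1.npz",**s); im=s["image"][:,:,::-1]
    c=im[130:290,260:460] if n=="side" else im[150:270,290:450]
    cv2.imwrite(f"pics/{n}1.png",cv2.resize(c,None,fx=3.75 if n=="side" else 5,fy=3.75 if n=="side" else 5,interpolation=cv2.INTER_CUBIC))
E
```

```text
t 1.9333 pos [ 0.4628 -0.108   0.1192] toolx [-0.0028  0.0015 -1.    ] jaw -71.54113601623057 q [-0.349  -0.0438  1.6764  0.0005  1.5122  0.8996] F [-0.7636  0.1713 -0.5623] w 0.0940577610291639
shift tool [0.0992 0.0017 0.0001]
roll options [np.float64(0.008), np.float64(-3.1336)]
```

View pics/side1.png

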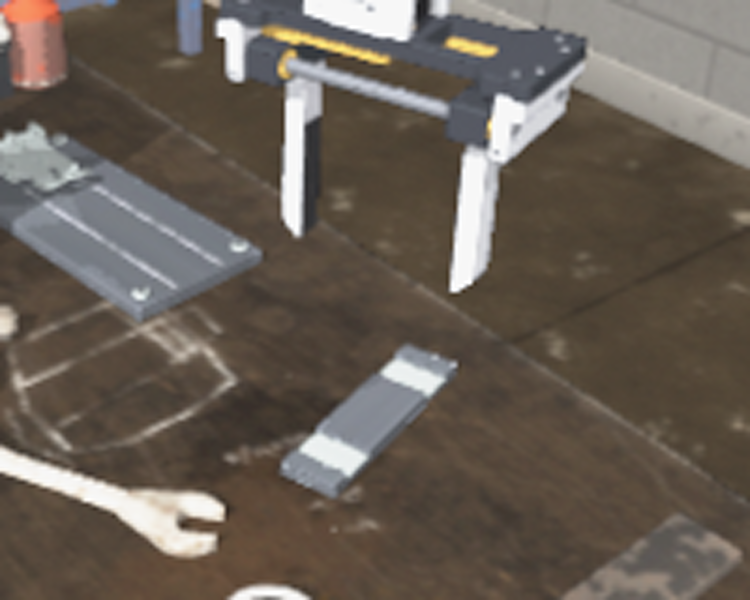

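View pics/top1.png

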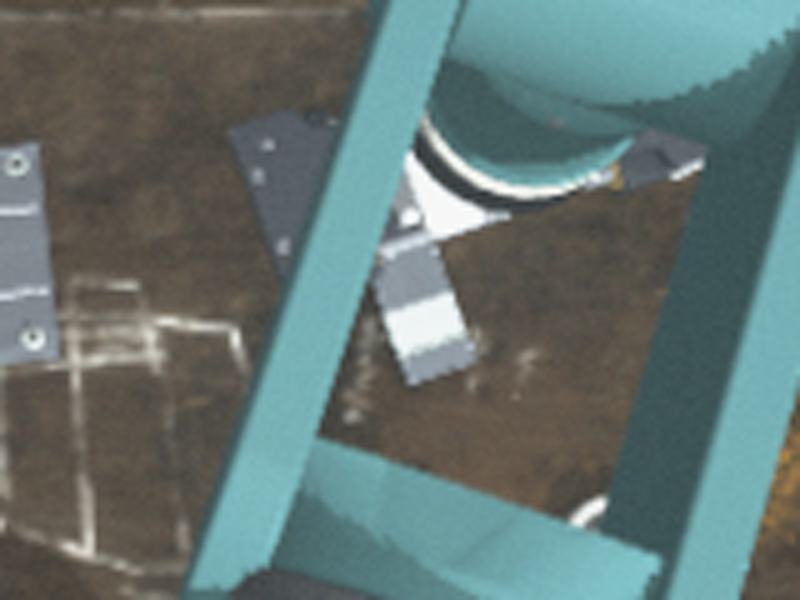

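The side view shows the open fingers straddling the grooved bar, which lies at about (370,420) in the crop. The offcut is well clear at the lower right. I'll descend.

Emit:
send_rows:
  increments:
    - [1, 0.025, 0.001, 0, 0.008]
    - [1, 0.05, 0.001, 0, 0.008]
    - [1, 0.075, 0.001, 0, 0.008]
    - [1, 0.095, 0.001, 0, 0.008]
    - [1, 0.095, 0.001, 0, 0.008]

```text
time: 2.45
tool_pos: [0.4604, -0.1055, 0.0219]
ee_rot: [-0.716, 1.563, 2.745]
wrist_force: [-0.4, 0.1, -0.4]
width: 0.094
```

Emit:
send_rows:
  increments:
    - [1, 0.01, 0, 0, 0]
    - [1, 0.018, 0, 0, 0]
    - [1, 0.018, 0, 0, 0]

```text
time: 2.7
tool_pos: [0.4636, -0.1076, 0.0072]
ee_rot: [-1.141, 1.57, 2.317]
wrist_force: [0.2, 0.8, 0.6]
width: 0.0937
```

Emit:
send_rows:
  increments:
    - [1, 0.003, 0, 0, 0]
    - [1, 0.003, 0, 0, 0]
    - [0, 0.003, 0, 0, 0]
    - [-1, 0.003, 0, 0, 0]
    - [-1, 0.003, 0, 0, 0]

```text
time: 3.12
tool_pos: [0.4641, -0.1084, 0.005]
ee_rot: [2.627, 1.57, -0.199]
wrist_force: [-0.1, -0.3, -0.3]
width: 0.0773
```

Emit:
send_rows:
  increments:
    - [-1, 0, 0, 0, 0]
    - [-1, 0, 0, 0, 0]
    - [-1, 0, 0, 0, 0]
    - [-1, 0, 0, 0, 0]
    - [-1, 0, 0, 0, 0]

```text
time: 3.53
tool_pos: [0.4637, -0.1082, 0.0045]
ee_rot: [-1.952, 1.571, 1.505]
wrist_force: [0.3, 0.4, -0.2]
width: 0.044
```

```bash
python3 - <<'E'
from bench import robot
from h import *
step(robot,(.463,-.1095,.02),-72)
for n in ("side",):
    s=robot.snapshot(n); np.savez(f"{n}2.npz",**s); im=s["image"][:,:,::-1]
    c=im[150:300,300:450]
    cv2.imwrite(f"pics/{n}2.png",cv2.resize(c,None,fx=4,fy=4,interpolation=cv2.INTER_CUBIC))
E
```

```text
t 3.5333 pos [ 0.4637 -0.1082  0.0045] toolx [ 0.      0.0001 -1.    ] jaw -71.90671963579048 q [-0.3483  0.0582  1.8168  0.0001  1.2667  0.9066] F [ 0.3242  0.3875 -0.1721] w 0.04403177967466149
shift tool [-0.0155  0.001   0.0011]
roll options [np.float64(0.0016), np.float64(-3.14)]
```

View pics/side2.png

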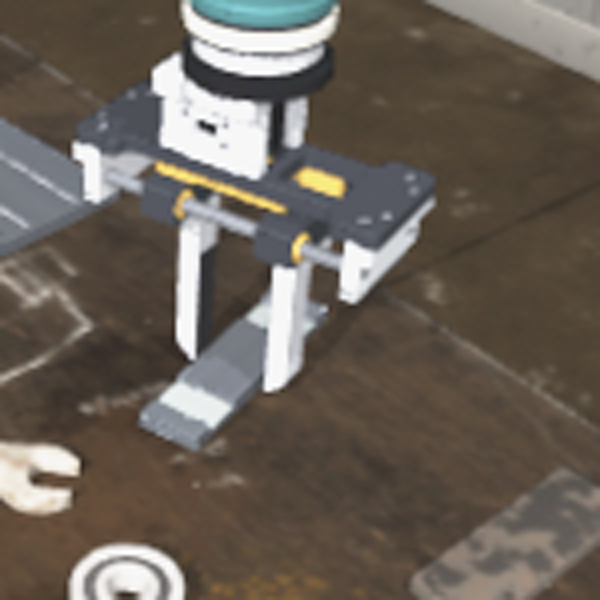

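The fingers are still closing around the middle of the bar (at about (235,365) in the crop). I'll let them finish, then look again.

Emit:
send_rows:
  increments:
    - [-1, 0, 0, 0, 0]
    - [-1, 0, 0, 0, 0]
    - [-1, 0, 0, 0, 0]
    - [-1, 0, 0, 0, 0]
    - [-1, 0, 0, 0, 0]

```text
time: 4.0
tool_pos: [0.4637, -0.108, 0.0044]
ee_rot: [-1.578, 1.57, 1.88]
wrist_force: [0.7, 0.3, 1.0]
width: 0.0356
```

```bash
python3 - <<'E'
from bench import robot
from h import *
step(robot,(.463,-.1095,.02),-72)
for n in ("side",):
    s=robot.snapshot(n); np.savez(f"{n}3.npz",**s); im=s["image"][:,:,::-1]
    c=im[210:270,325:385]
    cv2.imwrite(f"pics/{n}3.png",cv2.resize(c,None,fx=9,fy=9,interpolation=cv2.INTER_CUBIC))
E
```

```text
t 4.0 pos [ 0.4637 -0.108   0.0044] toolx [-0.0001  0.0003 -1.    ] jaw -71.90717915068804 q [-0.3483  0.0582  1.8168  0.0003  1.2668  0.9066] F [0.7197 0.3178 1.024 ] w 0.03557593126117918
shift tool [-0.0156  0.0012  0.0011]
roll options [np.float64(0.0016), np.float64(-3.14)]
```

View pics/side3.png

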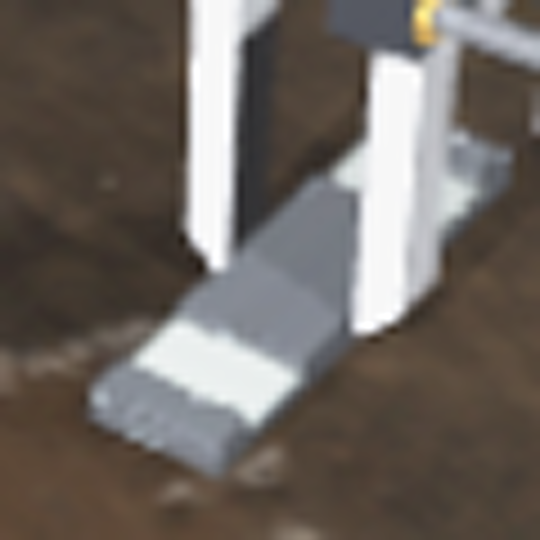

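Emit:
send_rows:
  increments:
    - [-1, -0.01, 0, 0, 0]
    - [-1, -0.03, 0, 0, 0]
    - [-1, -0.055, 0, 0, 0]
    - [-1, -0.075, 0, 0, 0]
    - [-1, -0.08, 0, 0, 0]

```text
time: 4.47
tool_pos: [0.4658, -0.109, 0.0883]
ee_rot: [2.451, 1.564, -0.375]
wrist_force: [0.5, 0.1, -3.3]
width: 0.0354
```

```bash
python3 - <<'E'
from bench import robot
from h import *
step(robot,(.4535,.1265,.085),5.6)
E
```

```text
t 4.4667 pos [ 0.4658 -0.109   0.0883] toolx [ 0.0062 -0.0024 -1.    ] jaw -71.9080323678907 q [-0.3484 -0.0234  1.7199 -0.0002  1.4385  0.9067] F [ 0.5224  0.1287 -3.2603] w 0.035409019846380535
shift tool [ 0.0027 -0.2277 -0.0614]
roll options [np.float64(-1.3528), np.float64(1.7888)]
```

Emit:
send_rows:
  increments:
    - [-1, 0, -0.012, -0.003, -0.07]
    - [-1, 0, -0.03, -0.008, -0.18]
    - [-1, 0, -0.05, -0.013, -0.3]
    - [-1, 0, -0.073, -0.02, -0.42]
    - [-1, 0, -0.095, -0.026, -0.54]

```text
time: 4.88
tool_pos: [0.458, -0.0089, 0.0833]
ee_rot: [-1.038, 1.569, 2.965]
wrist_force: [0.3, 0.5, -3.2]
width: 0.0351
```

```bash
python3 - <<'E'
from bench import robot
from h import *
step(robot,(.4535,.1265,.085),5.6)
E
```

```text
t 4.8833 pos [ 0.458  -0.0089  0.0833] toolx [-0.002   0.0004 -1.    ] jaw -40.67300764461421 q [-0.1434 -0.0591  1.7645  0.0001  1.4382  0.5665] F [ 0.3417  0.4736 -3.1752] w 0.03511545794392093
shift tool [-0.0017 -0.0916 -0.0998]
roll options [np.float64(-0.8076), np.float64(2.334)]
```

Emit:
send_rows:
  increments:
    - [-1, 0, -0.012, -0.013, -0.11]
    - [-1, 0, -0.024, -0.026, -0.22]
    - [-1, 0, -0.036, -0.039, -0.33]
    - [-1, 0, -0.048, -0.052, -0.44]
    - [-1, 0, -0.06, -0.065, -0.55]

```text
time: 5.3
tool_pos: [0.4552, 0.0794, 0.0832]
ee_rot: [-1.269, 1.569, -2.999]
wrist_force: [-0.5, -0.2, -3.2]
width: 0.0355
```

```bash
python3 - <<'E'
from bench import robot
from h import *
step(robot,(.4535,.1265,.085),5.6)
E
```

```text
t 5.3 pos [0.4552 0.0794 0.0832] toolx [-0.0022 -0.0003 -1.    ] jaw -9.142663783790573 q [ 0.0499 -0.0496  1.7557 -0.0002  1.4378  0.2095] F [-0.5054 -0.2452 -3.1696] w 0.035468348284105625
shift tool [-0.0018 -0.0092 -0.0463]
roll options [np.float64(-0.2573), np.float64(2.8843)]
```

Emit:
send_rows:
  increments:
    - [-1, 0, -0.004, -0.018, -0.1]
    - [-1, 0, -0.007, -0.034, -0.2]
    - [-1, 0, -0.009, -0.046, -0.257]
    - [-1, 0, -0.009, -0.046, -0.257]
    - [-1, 0, -0.009, -0.046, -0.257]

```text
time: 5.72
tool_pos: [0.4542, 0.1254, 0.0835]
ee_rot: [-1.135, 1.569, -2.614]
wrist_force: [0.1, -0.5, -4.2]
width: 0.0351
```

```bash
python3 - <<'E'
from bench import robot
from h import *
step(robot,(.4535,.1265,.0165),5.6)
for n in ("side","top"):
    s=robot.snapshot(n); np.savez(f"{n}4.npz",**s); im=s["image"][:,:,::-1]
    c=im[120:240,230:380] if n=="side" else im[160:260,190:340]
    cv2.imwrite(f"pics/{n}4.png",cv2.resize(c,None,fx=5,fy=5,interpolation=cv2.INTER_CUBIC))
E
```

```text
t 5.7167 pos [0.4542 0.1254 0.0835] toolx [-0.0018 -0.0011 -1.    ] jaw 5.261880880241647 q [ 0.1495 -0.0292  1.7355 -0.0008  1.4373  0.0577] F [ 0.1389 -0.5216 -4.1826] w 0.0351463390852745
shift tool [ 0.067  -0.0005 -0.0013]
roll options [np.float64(-0.0059), np.float64(3.1357)]
```

View pics/side4.png

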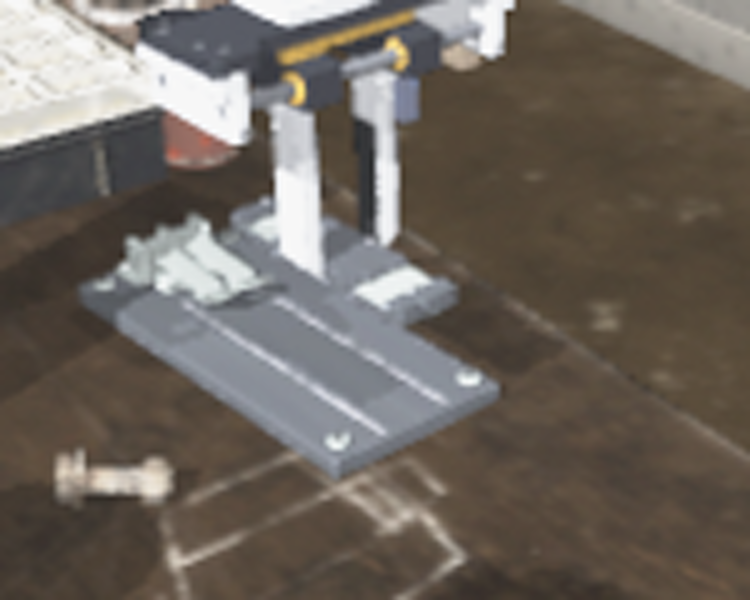

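View pics/top4.png

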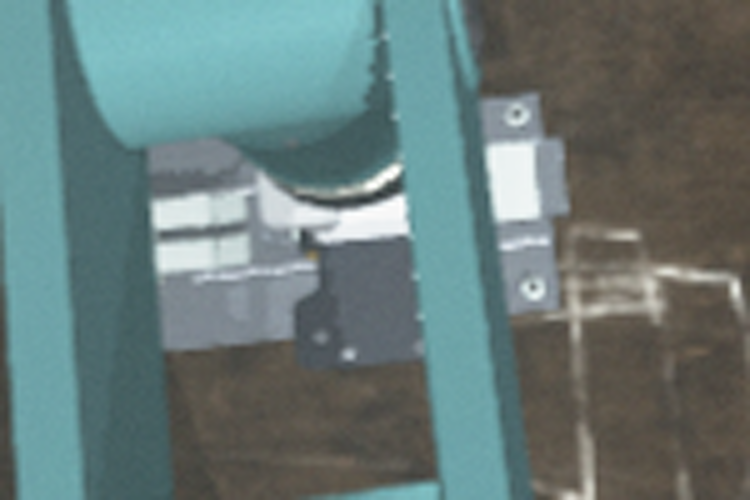

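Both views show the bar held level and parallel to the lane lines. Its shadow falls between them, at about (330,345) in the side crop. I'll descend most of the way and check the alignment again.

Emit:
send_rows:
  increments:
    - [-1, 0.015, -0.001, -0.001, -0.006]
    - [-1, 0.03, -0.001, -0.001, -0.006]
    - [-1, 0.045, -0.001, -0.001, -0.006]
    - [-1, 0.055, -0.001, -0.001, -0.006]
    - [-1, 0.055, -0.001, -0.001, -0.006]

```text
time: 6.23
tool_pos: [0.4517, 0.1252, 0.0268]
ee_rot: [-1.477, 1.565, -2.952]
wrist_force: [0.0, -0.6, -4.4]
width: 0.0353
```

```bash
python3 - <<'E'
from bench import robot
from h import *
step(robot,(.4535,.1265,.0165),5.6)
for n in ("side","top"):
    s=robot.snapshot(n); np.savez(f"{n}5.npz",**s); im=s["image"][:,:,::-1]
    c=im[130:230,230:350] if n=="side" else im[160:260,190:340]
    f=6 if n=="side" else 5
    cv2.imwrite(f"pics/{n}5.png",cv2.resize(c,None,fx=f,fy=f,interpolation=cv2.INTER_CUBIC))
E
```

```text
t 6.2333 pos [0.4517 0.1252 0.0268] toolx [-0.0056 -0.0011 -1.    ] jaw 5.510339137326415 q [ 0.1495  0.0209  1.8062 -0.0002  1.3202  0.0534] F [ 0.046  -0.6168 -4.4043] w 0.03526537237205169
shift tool [ 0.0102  0.002  -0.0011]
roll options [np.float64(-0.0016), np.float64(3.14)]
```

View pics/side5.png

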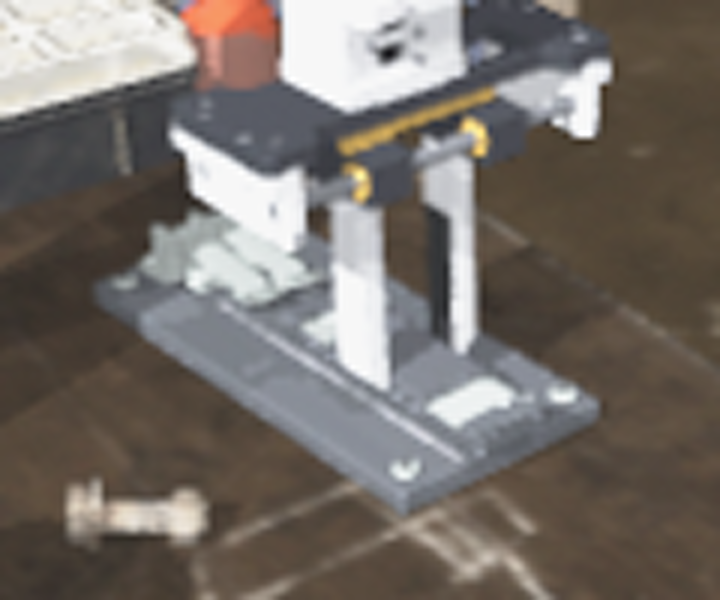

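View pics/top5.png

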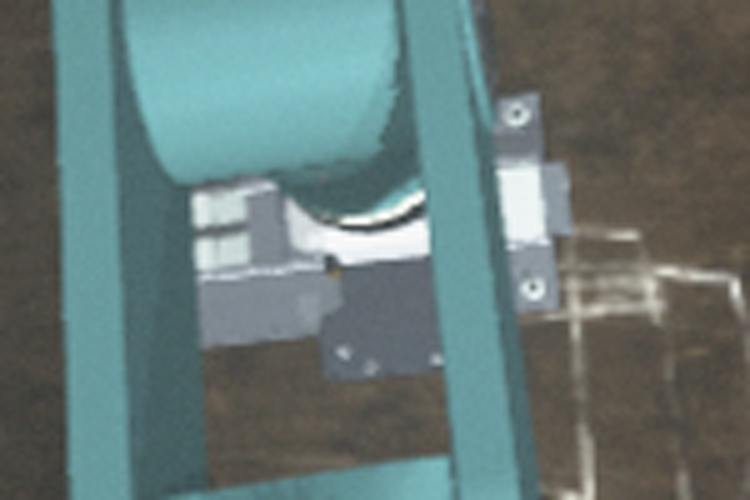

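```bash
python3 - <<'E'
from h import *
np.set_printoptions(precision=4,suppress=True)
T=lambda p:zt(p,(190,160),5)
a,b=onz(T((565,162)),.0325,"top5"),onz(T((571,234)),.0325,"top5")
c,d=onz(T((539,93)),.012,"top5"),onz(T((557,309)),.012,"top5")
print(a,b,c,d)
x=(c-d)[:2];x/=np.linalg.norm(x); ax=np.array([-x[1],x[0]]);print("jig yaw",np.degrees(np.arctan2(ax[1],ax[0])))
m=(a+b)[:2]/2-(c+d)[:2]/2
print("bar end rel plate end: along",m@ax,"lateral(+y jig)",m@-x, "bar middle jig x", -.12+m@ax+.07)
C=(c+d)[:2]/2+.12*ax;print("jig centre top cam",C)
E
```

```text
[0.4765 0.0571 0.0325] [0.4407 0.0543 0.0325] [0.5158 0.0713 0.012 ] [0.4059 0.0623 0.012 ]
jig yaw 94.68931358365909
bar end rel plate end: along -0.010835758270694025 lateral(+y jig) 0.0031568294974207898 bar middle jig x -0.06083575827069401
jig centre top cam [0.451  0.1864]
```

Emit:
send_rows:
  increments:
    - [-1, 0.003, 0.0025, 0, 0]
    - [-1, 0.006, 0.0025, 0, 0]
    - [-1, 0.009, 0.0025, 0, 0]
    - [-1, 0.009, 0.0025, 0, 0]
    - [-1, 0.009, 0.0025, 0, 0]

```text
time: 6.75
tool_pos: [0.4562, 0.1267, 0.0204]
ee_rot: [-1.823, 1.571, 2.987]
wrist_force: [0.2, 0.4, -3.2]
width: 0.0352
```

```bash
python3 - <<'E'
from bench import robot
from h import *
step(robot,(.4535,.1265,.0165),5.6)
E
```

```text
t 6.75 pos [0.4562 0.1267 0.0204] toolx [-0.0002  0.     -1.    ] jaw 5.617757223315927 q [0.1509 0.0341 1.8065 0.0001 1.3012 0.0528] F [ 0.2298  0.4217 -3.2282] w 0.03524543451168199
shift tool [ 0.0039 -0.0027 -0.0001]
roll options [np.float64(0.0003), np.float64(-3.1413)]
```

Emit:
send_rows:
  increments:
    - [-1, 0.002, -0.0015, 0, 0]
    - [-1, 0.004, -0.0015, 0, 0]
    - [-1, 0.004, -0.0015, 0, 0]
    - [-1, 0.004, -0.0015, 0, 0]

```text
time: 7.08
tool_pos: [0.4548, 0.1265, 0.0165]
ee_rot: [2.555, 1.571, 1.082]
wrist_force: [0.3, 0.4, -3.1]
width: 0.035
```

```bash
python3 - <<'E'
from bench import robot
from h import *
step(robot,(.4535,.1265,.0165),5.6)
for n in ("side","top"):
    s=robot.snapshot(n); np.savez(f"{n}6.npz",**s); im=s["image"][:,:,::-1]
    c=im[130:230,230:350] if n=="side" else im[160:260,190:340]
    f=6 if n=="side" else 5
    cv2.imwrite(f"pics/{n}6.png",cv2.resize(c,None,fx=f,fy=f,interpolation=cv2.INTER_CUBIC))
E
```

```text
t 7.0833 pos [0.4548 0.1265 0.0165] toolx [ 0.0001  0.0001 -1.    ] jaw 5.619433561116893 q [0.1511 0.0352 1.8141 0.0001 1.2922 0.053 ] F [ 0.3361  0.3844 -3.0531] w 0.03502815439512382
shift tool [-0.     -0.0013 -0.0001]
roll options [np.float64(0.0003), np.float64(-3.1413)]
```

View pics/side6.png

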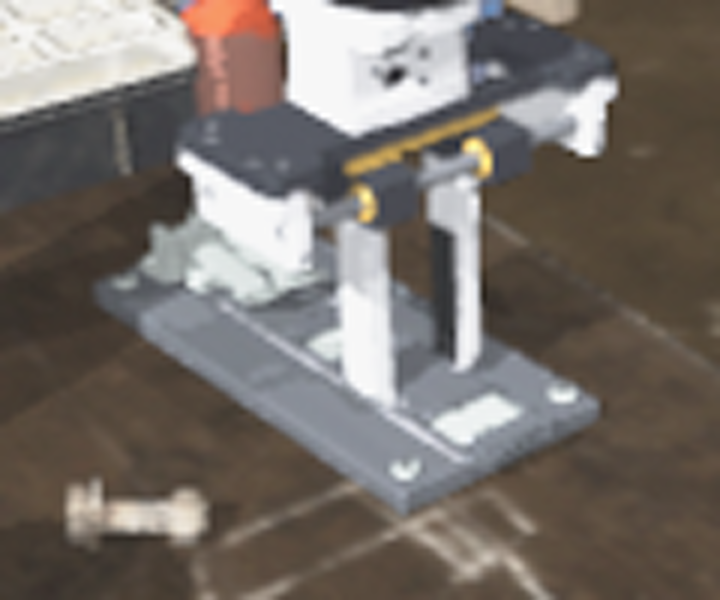

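View pics/top6.png

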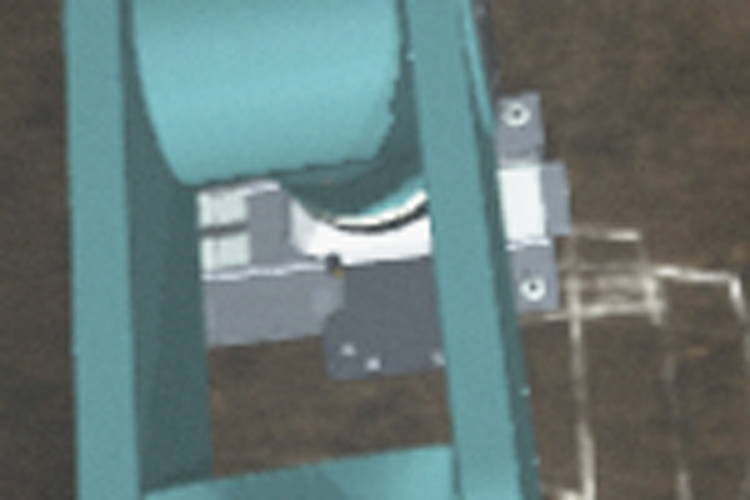

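Emit:
send_rows:
  increments:
    - [-1, 0.001, 0, 0, 0]
    - [-1, 0.0015, 0, 0, 0]
    - [-1, 0.0015, 0, 0, 0]

```text
time: 7.43
tool_pos: [0.4549, 0.1265, 0.0164]
ee_rot: [2.148, 1.571, 0.676]
wrist_force: [-3.0, -0.6, 5.3]
width: 0.0356
```

Contact on the plate is confirmed: the force went from −3 to +5 N. Next is the slide along +x of the jig, which is −tool z.

Emit:
send_rows:
  increments:
    - [-1, 0, 0, -0.004, 0]
    - [-1, 0, 0, -0.008, 0]
    - [-1, 0, 0, -0.012, 0]
    - [-1, 0, 0, -0.016, 0]
    - [-1, 0, 0, -0.02, 0]

```text
time: 7.85
tool_pos: [0.4545, 0.1463, 0.0164]
ee_rot: [1.227, 1.567, -0.245]
wrist_force: [-0.3, -4.1, 7.2]
width: 0.0352
```

Emit:
send_rows:
  increments:
    - [-1, 0, 0, -0.004, 0]
    - [-1, 0, 0, -0.008, 0]
    - [-1, 0, 0, -0.012, 0]
    - [-1, 0, 0, -0.016, 0]
    - [-1, 0, 0, -0.02, 0]

```text
time: 8.27
tool_pos: [0.453, 0.1622, 0.0164]
ee_rot: [0.307, 1.56, -1.165]
wrist_force: [2.2, -15.3, 8.3]
width: 0.0355
```

```bash
python3 - <<'E'
from bench import robot
from h import *
step(robot,(.4485,.1865,.0165),5.6)
for n in ("side",):
    s=robot.snapshot(n); np.savez(f"{n}7.npz",**s); im=s["image"][:,:,::-1]
    c=im[130:230,230:350]
    cv2.imwrite(f"pics/{n}7.png",cv2.resize(c,None,fx=6,fy=6,interpolation=cv2.INTER_CUBIC))
E
```

```text
t 8.2667 pos [0.453  0.1622 0.0164] toolx [ 0.0042 -0.0098 -0.9999] jaw 5.667166871651178 q [ 0.2338  0.0548  1.7939 -0.011   1.2912  0.1379] F [  2.226  -15.2502   8.3116] w 0.035529365116115826
shift tool [-0.0004 -0.0021 -0.0246]
roll options [np.float64(0.0012), np.float64(-3.1404)]
```

View pics/side7.png

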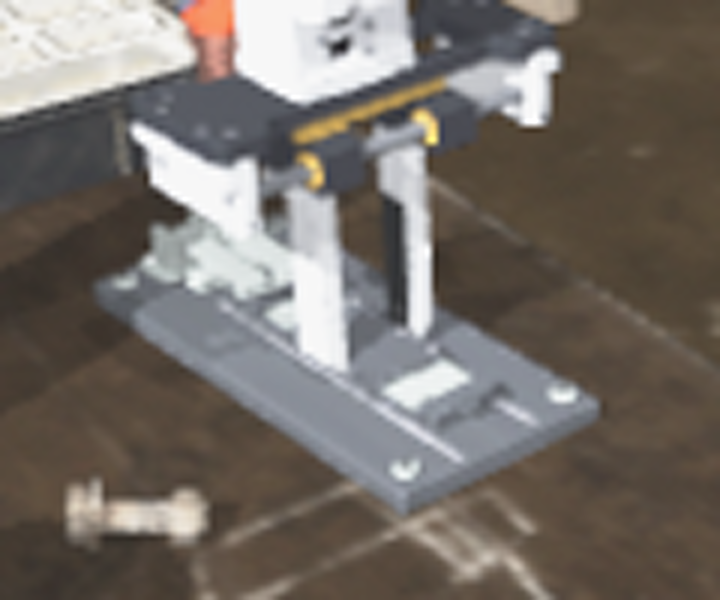

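Emit:
send_rows:
  increments:
    - [-1, -0.0005, 0, -0.004, 0]
    - [-1, -0.0005, 0, -0.008, 0]
    - [-1, -0.0005, 0, -0.012, 0]

```text
time: 8.57
tool_pos: [0.4514, 0.1752, 0.0164]
ee_rot: [0.327, 1.563, -1.146]
wrist_force: [0.9, -10.4, 5.5]
width: 0.0353
```

```bash
python3 - <<'E'
from bench import robot
from h import *
step(robot,(.4485,.1865,.0165),5.6)
for n in ("side",):
    s=robot.snapshot(n); np.savez(f"{n}8.npz",**s); im=s["image"][:,:,::-1]
    c=im[130:230,230:350]
    cv2.imwrite(f"pics/{n}8.png",cv2.resize(c,None,fx=6,fy=6,interpolation=cv2.INTER_CUBIC))
E
```

```text
t 8.5667 pos [0.4514 0.1752 0.0164] toolx [ 0.0031 -0.0069 -1.    ] jaw 5.6100592127237725 q [ 0.2585  0.0615  1.7867 -0.0078  1.2922  0.1627] F [  0.8541 -10.4005   5.4733] w 0.03528399663508548
shift tool [-0.0002 -0.0017 -0.0115]
roll options [np.float64(0.0002), np.float64(-3.1414)]
```

View pics/side8.png

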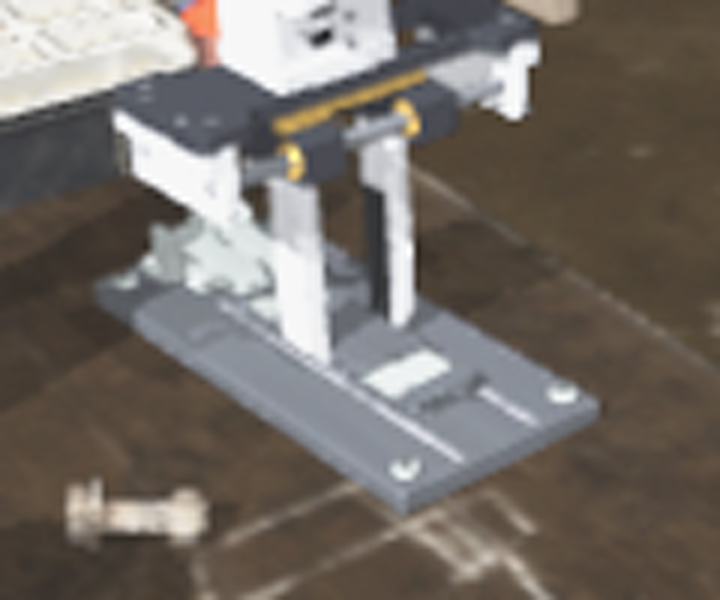

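Emit:
send_rows:
  increments:
    - [-1, 0, 0, -0.003, 0]
    - [-1, 0, 0, -0.006, 0]
    - [-1, 0, 0, -0.009, 0]
    - [-1, 0, 0, -0.009, 0]

```text
time: 8.95
tool_pos: [0.4501, 0.186, 0.0164]
ee_rot: [0.577, 1.566, -0.895]
wrist_force: [1.8, -6.8, 5.4]
width: 0.0355
```

```bash
python3 - <<'E'
from bench import robot
from h import *
step(robot,(.4485,.1865,.0165),5.6)
for n in ("side",):
    s=robot.snapshot(n); np.savez(f"{n}9.npz",**s); im=s["image"][:,:,::-1]
    c=im[130:230,230:350]
    cv2.imwrite(f"pics/{n}9.png",cv2.resize(c,None,fx=6,fy=6,interpolation=cv2.INTER_CUBIC))
E
```

```text
t 8.95 pos [0.4501 0.186  0.0164] toolx [ 0.0028 -0.0034 -1.    ] jaw 5.647418657148511 q [ 0.2784  0.0672  1.7806 -0.0042  1.2921  0.181 ] F [ 1.814  -6.7903  5.3807] w 0.03547326216033278
shift tool [-0.0001 -0.0016 -0.0006]
roll options [np.float64(0.0008), np.float64(-3.1408)]
```

View pics/side9.png

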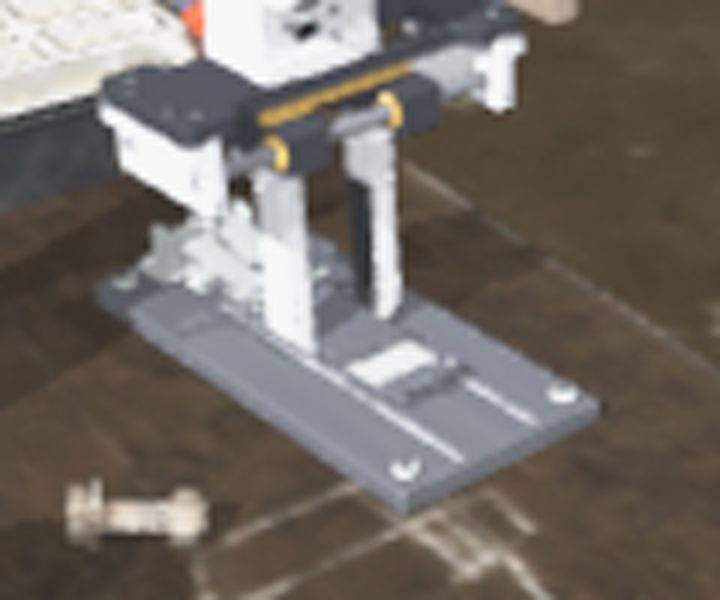

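Emit:
send_rows:
  increments:
    - [-1, 0, 0, -0.002, 0]
    - [-1, 0, 0, -0.004, 0]
    - [-1, 0, 0, -0.004, 0]

```text
time: 9.25
tool_pos: [0.4498, 0.1895, 0.0164]
ee_rot: [0.461, 1.566, -1.011]
wrist_force: [1.3, -7.7, 6.1]
width: 0.0354
```

```bash
python3 - <<'E'
from bench import robot
from h import *
step(robot,(.4485,.1865,.0165),5.6)
for n in ("side","top"):
    s=robot.snapshot(n); np.savez(f"{n}10.npz",**s); im=s["image"][:,:,::-1]
    c=im[130:230,230:350] if n=="side" else im[160:260,190:340]
    f=6 if n=="side" else 5
    cv2.imwrite(f"pics/{n}10.png",cv2.resize(c,None,fx=f,fy=f,interpolation=cv2.INTER_CUBIC))
E
```

```text
t 9.25 pos [0.4498 0.1895 0.0164] toolx [ 0.0027 -0.0043 -1.    ] jaw 5.646175573614982 q [ 0.2861  0.0696  1.778  -0.005   1.2926  0.1889] F [ 1.3135 -7.6669  6.1347] w 0.03543493901474502
shift tool [-0.0001 -0.0015  0.0029]
roll options [np.float64(0.0008), np.float64(-3.1408)]
```

View pics/side10.png

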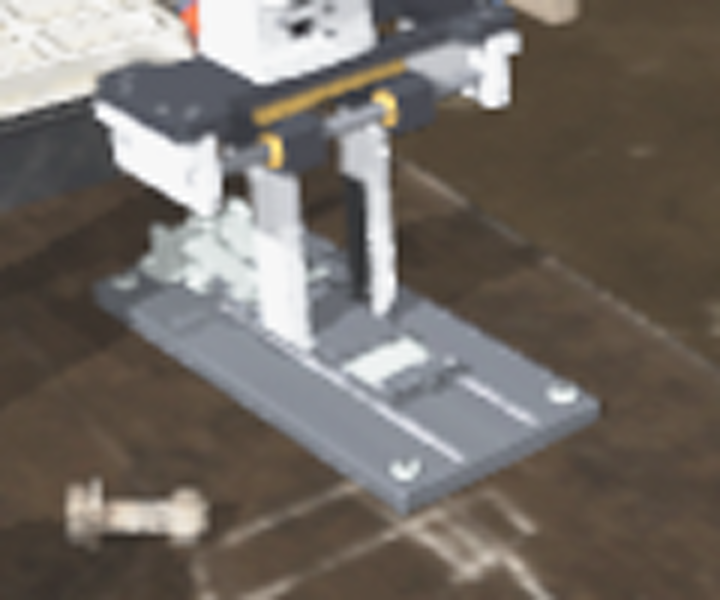

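View pics/top10.png

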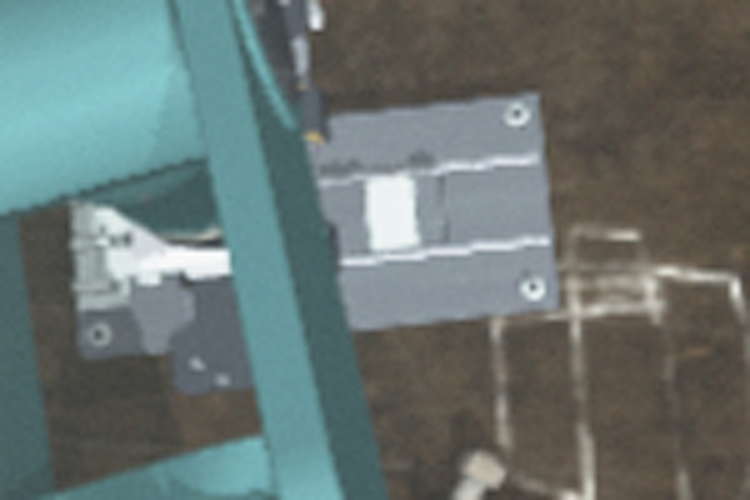

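```bash
python3 - <<'E'
from h import *
np.set_printoptions(precision=4,suppress=True)
T=lambda p:zt(p,(190,160),5)
c,d=onz(T((539,93)),.012,"top10"),onz(T((557,309)),.012,"top10")
ax=np.array([-.0976,.9952]);x=np.array([.9952,.0976])
e=(c+d)[:2]/2
for nm,p,z,off in(("end",(444,207),.022,.07),("bandL",(368,213),.022,.033),("bandR",(414,213),.022,.057),("line+",(546,240),.012,0),("line-",(537,158),.012,0)):
    m=onz(T(p),z,"top10")[:2]-e
    print(nm,"jig x of bar middle",-.12+m@ax+off,"y",-(m@x))
S=lambda p:zt(p,(230,130),6)
c,d=onz(S((598,408)),.012,"side10"),onz(S((403,512)),.012,"side10");e=(c+d)[:2]/2
for nm,p,z,off in(("end",(426,378),.022,.07),("bandR",(403,372),.022,.057),("bandL",(372,352),.022,.033)):
    m=onz(S(p),z,"side10")[:2]-e
    print("side",nm,-.12+m@ax+off,"y",-(m@x))
E
```

```text
end jig x of bar middle 0.0012252682290537775 y -0.00040588875892378306
bandL jig x of bar middle 0.0020041185748078533 y -0.0014523835783313544
bandR jig x of bar middle 0.003299157865489462 y 0.0009970319576973882
line+ jig x of bar middle -0.11706243106675314 y 0.020086510332075723
line- jig x of bar middle -0.11662312734930064 y -0.021902167657469544
side end 0.009112255264520482 y -0.005748008770915553
side bandR 0.006719597414568741 y -0.0013333363306040926
side bandL 0.0052976852298450006 y -0.0015390322571093612
```

Emit:
send_rows:
  increments:
    - [-1, -0.0005, 0, 0.0015, 0]
    - [0.4, -0.0005, 0, 0.0015, 0]
    - [0.4, -0.0005, 0, 0.0015, 0]
    - [0.4, -0.0005, 0, 0.0015, 0]
    - [0.4, -0.0005, 0, 0.0015, 0]

```text
time: 9.77
tool_pos: [0.4482, 0.1902, 0.0156]
ee_rot: [-2.32, 1.57, 2.491]
wrist_force: [-0.2, -0.1, 0.3]
width: 0.0588
```

Emit:
send_rows:
  increments:
    - [0.4, 0, 0, 0, 0]
    - [0.4, 0, 0, 0, 0]
    - [0.4, 0, 0, 0, 0]
    - [0.4, 0, 0, 0, 0]
    - [0.4, 0, 0, 0, 0]

```text
time: 10.18
tool_pos: [0.4486, 0.1897, 0.016]
ee_rot: [2.875, 1.571, 1.402]
wrist_force: [0.6, -0.6, -0.1]
width: 0.0659
```

Released, with about zero force. I'll lift straight up and move back towards the robot's right for a clear view.

Emit:
send_rows:
  increments:
    - [0.4, -0.015, 0, 0, 0]
    - [0.4, -0.04, 0, 0, 0]
    - [0.4, -0.075, 0, 0, 0]
    - [0.4, -0.11, 0, 0, 0]
    - [0.4, -0.14, 0, 0, 0]

```text
time: 10.6
tool_pos: [0.4488, 0.1897, 0.1583]
ee_rot: [1.858, 1.569, 0.385]
wrist_force: [0.2, -0.3, 0.7]
width: 0.0658
```

Emit:
send_rows:
  increments:
    - [0.4, 0, 0, 0.035, 0]
    - [0.4, 0, 0, 0.075, 0]
    - [0.4, 0, 0, 0.115, 0]
    - [0.4, 0, 0, 0.155, 0]
    - [0.4, 0, 0, 0.195, 0]

```text
time: 11.02
tool_pos: [0.4676, -0.006, 0.1563]
ee_rot: [1.523, 1.57, 0.051]
wrist_force: [-0.1, 0.3, -0.8]
width: 0.0656
```

Emit:
send_rows:
  increments:
    - [0.4, 0, 0, 0.03, 0]
    - [0.4, 0, 0, 0.06, 0]
    - [0.4, 0, 0, 0.08, 0]
    - [0.4, 0, 0, 0.08, 0]
    - [0.4, 0, 0, 0.08, 0]

```text
time: 11.43
tool_pos: [0.4754, -0.0845, 0.1558]
ee_rot: [-2.888, 1.57, 1.92]
wrist_force: [-0.2, 2.1, 0.1]
width: 0.0659
```

```bash
python3 - <<'E'
from bench import robot
from h import *
step(robot,(.4485,.1865,.0165),5.6)
for n in ("side","top"):
    s=robot.snapshot(n); np.savez(f"{n}11.npz",**s); im=s["image"][:,:,::-1]
    c=im[150:220,240:330] if n=="side" else im[170:240,195:315]
    f=8 if n=="side" else 6
    cv2.imwrite(f"pics/{n}11.png",cv2.resize(c,None,fx=f,fy=f,interpolation=cv2.INTER_CUBIC))
E
```

```text
t 11.4333 pos [ 0.4754 -0.0845  0.1558] toolx [-0.0003  0.0009 -1.    ] jaw 5.481707232904998 q [-0.2939 -0.0474  1.6061  0.0008  1.5835 -0.3896] F [-0.157   2.1315  0.0673] w 0.06587837687601378
shift tool [ 0.1396 -0.0009 -0.2722]
roll options [np.float64(-0.0021), np.float64(3.1395)]
```

View pics/side11.png

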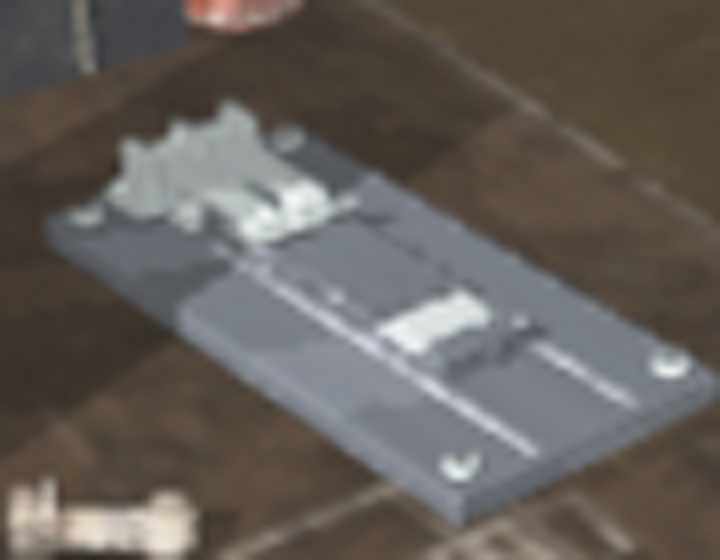

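View pics/top11.png

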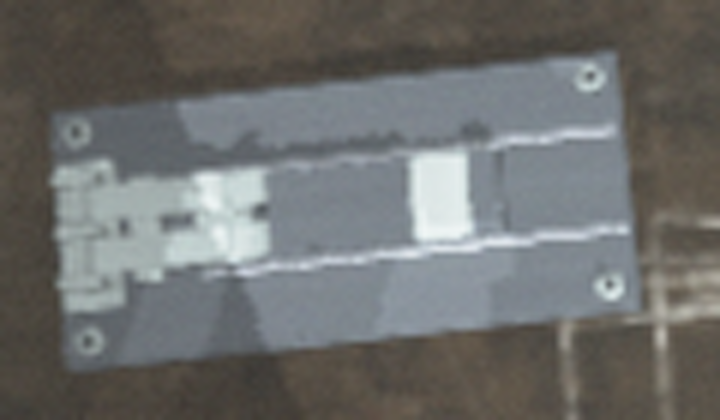

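The top view puts the rear groove at cols 410–470 and the bar's rear end at about col 503. That gives a bar middle of about +2 to +4 mm, between the lines. To check the clip height I'll compare it with the first, empty-plate picture.

```bash
python3 - <<'E'
from h import *
ims=[np.load(f"side{k}.npz")["image"][150:185,245:290,::-1] for k in (0,8,11)]
cv2.imwrite("pics/cmp.png",np.vstack([np.hstack([cv2.resize(i,None,fx=8,fy=8,interpolation=cv2.INTER_CUBIC) for i in (ims[0],ims[2])]),]))
E
```

```text
(no output)
```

View pics/cmp.png

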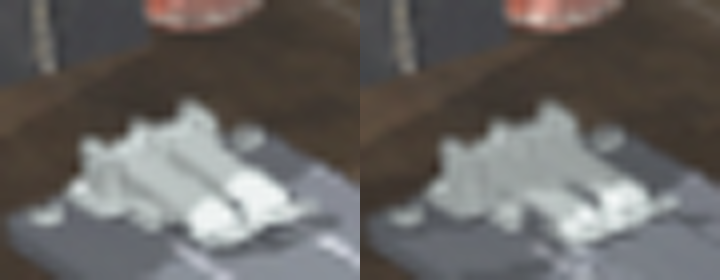

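```bash
python3 - <<'E'
from h import *
import math
K,T=cam("side11");P=K@np.linalg.inv(T)[:3]
th=math.radians(95.3);c=np.array([.4485,.184])
for y in(-18,18):
  for q in(0,.02,.09):
    # lip tip 77mm behind pivot (x=105), pivot height approx 20 above plate
    zp=12+20; dx,dz=-77,12+15.3-zp
    X=105+dx*math.cos(q)+dz*math.sin(q); Z=zp-dx*math.sin(q)+dz*math.cos(q)
    w=c+np.array([math.cos(th)*X-math.sin(th)*y,math.sin(th)*X+math.cos(th)*y])/1000
    u=P@np.r_[w,Z/1000,1];u=u[:2]/u[2]; print(y,q,((u-[245,150])*8).round(1))
E
```

```text
-18 0 [314.7 201.6]
-18 0.02 [314.6 197.8]
-18 0.09 [313.8 184.2]
18 0 [229.9 235.1]
18 0.02 [229.7 231.3]
18 0.09 [228.6 217.6]
```

The lip tips rose about 7 zoomed px from the empty-plate picture. The model predicts 4 px for a clip in the groove and about 18 px for one riding on top, so both clips are down. Handing in.

```bash
python3 - <<'E'
from bench import robot
print(robot.close_job()); print(robot.get_obs()["time"])
E
```

```text
the job is handed in; nothing more can be done
None
the job is handed in; nothing more can be done
```

The grooved bar is on the jig with both clips in its front groove. I let go of it and handed the job in at about 11.5 s of the 35 s; no verdict was reported.

**What I did:** I gripped the bar across its middle (35.5 mm measured, about 0.33 kg lifted) and laid it between the lines, its middle about 60 mm short of the jig's centre. I then slid it about 63 mm under the clips, opened the gripper and moved the arm clear.

**Slide:** The backward force rose to about 15 N on the clip lips, then fell to about 7–8 N at the end. 15 N is above the 5–12 N quoted, because I was also pressing the bar onto the plate with about 8–11 N. All forces stayed far below the limits.

**Last checks:**
- **Position:** The top view puts the bar's middle at x ≈ +1 to +4 mm and y ≈ 0 to ±1.5 mm, lying between the lines.
- **Disagreement:** While I still held the bar, the side view read x = +5 to +9 mm. Both views are inside the −7 to +15 mm range.
- **Clips:** Their lip tips stood about 7 px (8× zoom) above the empty-plate picture. I expected about 4 px in the groove and 18 px riding on top, so they look down, judged from the picture only. I could not read the joint values, so the clips riding up over the bar's end rests on the forces and distance travelled.

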